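# Park the roller striker at the top of its gutter

### The arm

A 6-joint arm with a two-finger parallel gripper is mounted at the origin on the work surface. World frame = base frame: x ahead of the robot, y to its left, z up, the work surface at z = 0. Lengths are in m, angles in rad, forces in N, time in s.
With the tool pointing down it reaches from about 0.4 to 0.825 m from the base axis. Payload 7 kg.
Tool frame: the origin (TCP) lies on the mounting face of the last link; the fingertips stand 178 mm ahead of it and the grasp point (between the pads) lies 159 mm ahead of it; z points along the fingers, y is the direction in which the jaws open and shut (so a half turn about z gives the same grasp; the last joint's range is limited). The gripper opens to 88 mm and grips with 3 to 60 N. Pads are 19 mm wide; open, the fingers measure 130 mm over their backs; the gripper's body (78 mm by 193 mm) begins 47 mm behind the grasp point.
Start: joints at [1.418, 0.359, 0.012, 0, -1.224, -0.288], TCP at [0.288, 0.61, 0.405] pointing down, gripper open.
Joint ranges: [-3.07, 3.07], [-1.43, 2.12], [-1.02, 1.25], [-3.03, 1.67], [-3.05, -0], [-3.03, 3.03]. Speed limits (rad/s): [2.39, 2.39, 3.01, 3.14, 3.14, 3.14].

### API

Orientations are given as a rotation vector (axis times angle).
In Python, from plant import bot gives the robot as it stands. The module is installed in compiled form; this text tells all that it offers.
- The arm moves only by the shell command python3 -m pendant 'ROWS' [FORCE]. ROWS is a JSON object of lists of equal length, an entry for each row: "fingers": the opening, from 0 (shut) to 1 (fully open); "xyz": the shift along the world's x, y, z in cm, a list of three; "twist": the turn about the world's z in rad. A call has 1 to 10 rows; each row shifts and turns the commanded pose from where the row before left it; what a row does not reach is not made up. A row lasts 1/10 s, in which the tool goes at most 50 mm and 8.59 degrees, less where a joint would pass 70% of its speed; a pose out of reach is approached as far as the arm can. A call is refused whole if a number of a shift passes 5 or a number of a turn 0.15, either way. A call with a gripper value outside its range is refused whole. The fingers move at their own pace and stop on an object; FORCE is the grip in N (left out, the last holds). Time passes only in rows, so rows that do not move let the fingers close. It gives the time, the measured TCP pose, the force and the opening at its end, in the units of the state.
- bot.state(): the state, without advancing time (a new reading comes with each control period).
- bot.camera(name): name is "scene" or "top" or "wrist"; returns a dict with "image" (420x560x3 uint8, red, green, blue), "fx", "fy", "cx", "cy" (pixels), "eye" and "attitude" of the camera in the world; the wrist camera has in their place "T_tool_cam" (4x4, takes a point from camera to tool coordinates, whose origin is the TCP and whose axes are the flange's). Camera axes: x right, y down, z forward; pixel columns grow to the right and rows downward; lengths in m; the calibration is good to about 2 mm. A picture is of the moment at which its call begins: read the wrist's pose just before it. There is no depth.
- bot.hand_in(): hands the job in, once; it reports no verdict.
Trained networks look in the newest picture that a camera, given by its name, has taken for a name from the list of things; names that differ only in an ending like _2 or _b are one class to them, and where a whole thing is asked for, a point or a joint stands for the part that bears it (a point fixed in the world has none). Each returns a list of dicts, best first, with "confidence" (0 to 1); they miss things now and then, are a little off and sometimes report something else, mostly with a low value. They report only what shows in the picture. A call takes as long as a camera call. They do not tell look-alikes from the thing itself.
- bot.silhouettes(thing, camera): "pixels" (420x560 bool, what is visible of it) and "extent" ([left, top, right, bottom] in pixels, round what is visible of it).
The state is a dict: "t": time; "joint_positions": joint angles; "qvel": joint speeds; "effort": joint torques, N m; "ee_pos": TCP position; "orientation": TCP orientation; "ft_force": force on the tool from outside, world axes, zero at the start; "moment": the same for the moment, N m; "width": finger opening in m.
Only numpy, scipy, OpenCV 4.12 (cv2) and the standard library are available. Lean on these libraries where they do the work, as an engineer would, in place of code of your own. Each camera call takes 0.05 s, during which the arm holds its last target.

### The job

Ready the roller striker for the next strike: with a fingertip, push the white roller up the sloping gutter, over the small cross ridge and into the seat against the upper stop, so that it stays there by itself when you take the finger away. Roll it up slowly in the gutter: do not lift it out and do not fling it or let it race back down. Leave the tin, the violin mute and the hand lens beside the gutter where they are.

Things in the scene. Friction and masses are not known exactly. Their poses are not given: they have to be found in the camera images.
- gutter: Sloped steel gutter on a fixed wooden base, 340 x 110 mm. Origin: on the bench under the gutter's middle. Own x is level, along the gutter towards its HIGH end; z up. The floor rises to +x at 9 degrees (0.157 rad) and is 62 mm above the bench over the origin. Inside width 56 mm; side walls stand only 12 mm above the floor, so the roller stands out well above them.
- bar_edge (a point): Point on the gutter's LOW end: top edge of the aluminium glockenspiel bar (130 mm across, 32 mm wide, lying flat across the floor, its top 12 mm above the floor) where the roller starts; -118 mm along the gutter's x, 55 mm above the bench.
- stop (a point): Point at the middle of the face of the upper stop, an upright steel plate 60 mm wide that closes the gutter's HIGH end and stands 34 mm above its floor. This point is at the height of the roller's centre; the plate's top is 118 mm above the bench.
- roller: The striker: a plain white plastic roller, slippery (friction about 0.3), 48 mm diameter, 52 mm long, about 0.13 kg, dark bore in its ends, lying across the gutter. Origin: its centre; own y is its axis. It rolls freely and runs back down if let go below the ridge. It starts at rest at the low end against the glockenspiel bar.
- seat (a point): Point fixed to the gutter: the roller's centre when parked at the high end, on the floor with its low side touching the ridge's crest. The ridge is a wedge across the floor: rising gently over 36 mm to a 4 mm high crest, 13 mm downhill of this point, then dropping sharply. From here there is 3 mm of play to the upper stop; once over the crest the roller drops in and stays.
- rosin_tin: Bystander: round steel tin 62 mm across, 18 mm high, with an amber rosin cake. Origin at the centre of its underside.
- mute: Bystander: three-pronged black rubber violin mute lying flat, about 36 x 35 x 14 mm. Origin under its back bar.
- lens: Bystander: hand lens with a dark horn handle lying flat, 182 mm long in own x, lens 72 mm across, 14 mm high. Origin where the handle meets the lens, on its underside.
There are look-alikes about, which are no part of the job. Of the things shaped like the roller, the white one is meant.

How it is judged:
By the outcome, as a careful person would: the job done as asked, in the order asked, and still so for the second after the job is handed in, with the robot touching nothing.
It also fails if it takes over 43 s, if anything falls off the work surface, if the arm or the gripper's body presses on something with over 40 N, if the wrist force passes 120 N, or if a joint passes its speed limit or range.

## Working session

There is one attempt and no reset: what is moved stays moved. The work goes in short steps, Python scripts to look and compute and a shell command to move; the robot and the scene stay as the last step left them, time stands still between calls to the robot, and variables do not carry over. Pictures are saved under pics/ and viewed, and the job is handed in when it is done.

```bash
mkdir -p pics; python3 - <<'E'
from plant import bot
import cv2
s=bot.state(); print({k:(v if isinstance(v,float) else [round(float(x),3) for x in __import__('numpy').ravel(v)]) for k,v in s.items()})
for n in ["scene","top","wrist"]:
    c=bot.camera(n); cv2.imwrite(f"pics/{n}0.png",c["image"][:,:,::-1])
    print(n,{k:v for k,v in c.items() if k!="image"})
    for t in ["roller","gutter","stop"]:
        print(t,[(d["confidence"],d["extent"]) for d in bot.silhouettes(t,n)])
E
```

```text
{'t': 0.0, 'joint_positions': [1.418, 0.359, 0.011, -0.0, -1.224, -0.288], 'qvel': [0.001, 0.0, 0.001, 0.001, -0.001, -0.001], 'effort': [0.002, -58.272, 29.304, 6.997, 0.007, -0.0], 'ee_pos': [0.288, 0.61, 0.404], 'orientation': [3.064, -0.687, -0.0], 'ft_force': [0.004, 0.548, 0.119], 'moment': [0.043, 0.021, -0.071], 'width': 0.08767640603262229}
scene {'fx': 501.9666438167847, 'fy': 501.9666438167847, 'cx': 275.0325716920772, 'cy': 200.43184206115995, 'eye': array([ 1.2447428 , -0.23005522,  0.73741515]), 'attitude': array([-1.87125164, -1.50693901,  0.65888391])}
roller [(0.81, [108.0, 210.5, 142.5, 232.5]), (0.79, [185.0, 187.7, 211.2, 222.0]), (0.65, [178.9, 173.3, 206.4, 196.0]), (0.57, [106.8, 251.5, 139.8, 278.7]), (0.57, [234.9, 161.8, 264.0, 189.1])]
gutter [(0.91, [161.4, 179.3, 334.6, 255.1])]
stop [(0.69, [163.3, 174.4, 340.1, 256.6])]
top {'fx': 394.5736774359244, 'fy': 394.5736774359244, 'cx': 282.1163858158961, 'cy': 205.3774811555161, 'eye': array([ 0.42122174, -0.06551313,  0.77851379]), 'attitude': array([-2.30446396,  1.8914777 , -0.20175449])}
roller [(0.94, [273.2, 294.7, 304.3, 329.2]), (0.86, [434.6, 218.8, 470.7, 241.9]), (0.71, [421.5, 278.1, 461.5, 306.4]), (0.68, [359.3, 235.1, 389.3, 269.6])]
gutter [(0.66, [230.1, 183.6, 404.8, 294.6])]
stop [(0.98, [229.4, 185.7, 409.7, 291.4])]
wrist {'fx': 289.35113222024864, 'fy': 289.35113222024864, 'cx': 285.5350652723782, 'cy': 202.04719707790744, 'T_tool_cam': array([[-8.60665090e-05, -9.64571025e-01, -2.63823295e-01,
         7.08294338e-02],
       [ 9.99999623e-01, -3.10959563e-04,  8.10679391e-04,
         1.49925532e-03],
       [-8.63996227e-04, -2.63823126e-01,  9.64570688e-01,
         1.91024383e-02],
       [ 0.00000000e+00,  0.00000000e+00,  0.00000000e+00,
         1.00000000e+00]])}
roller []
gutter []
stop []
```

View pics/top0.png

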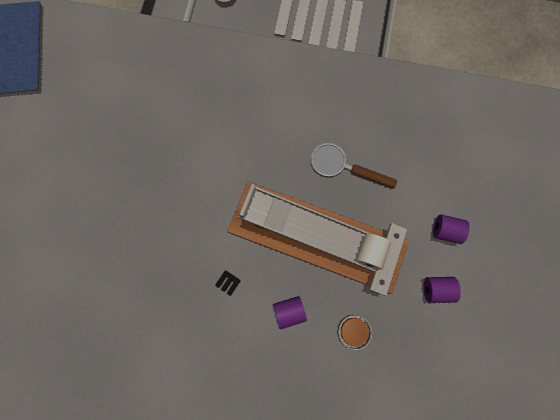

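View pics/scene0.png

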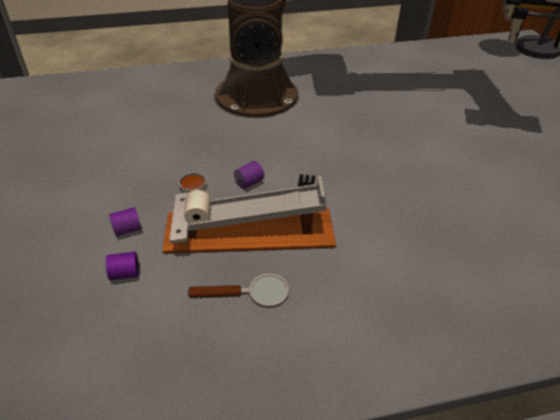

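The top view shows the white roller at about (373,250) against the bar (390,260). The stop is at about (248,203), the mute at (228,283), the lens at (328,160) and the tin at (355,332). I'll zoom in to get accurate feature points.

```bash
python3 - <<'E'
import cv2
a=cv2.imread("pics/top0.png")[170:305,215:425]; cv2.imwrite("pics/topz.png",cv2.resize(a,None,fx=3.8,fy=3.8,interpolation=cv2.INTER_CUBIC))
a=cv2.imread("pics/scene0.png")[165:265,150:350]; cv2.imwrite("pics/scenez.png",cv2.resize(a,None,fx=4,fy=4,interpolation=cv2.INTER_CUBIC))
E
```

```text
(no output)
```

View pics/topz.png

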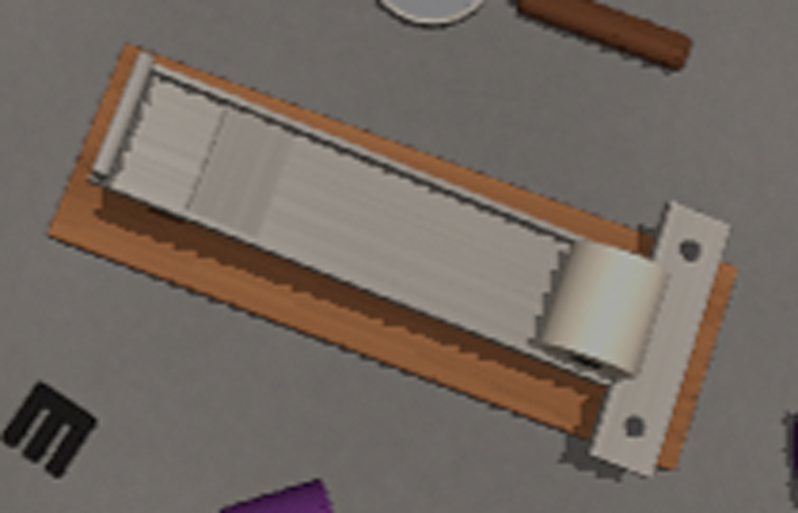

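View pics/scenez.png

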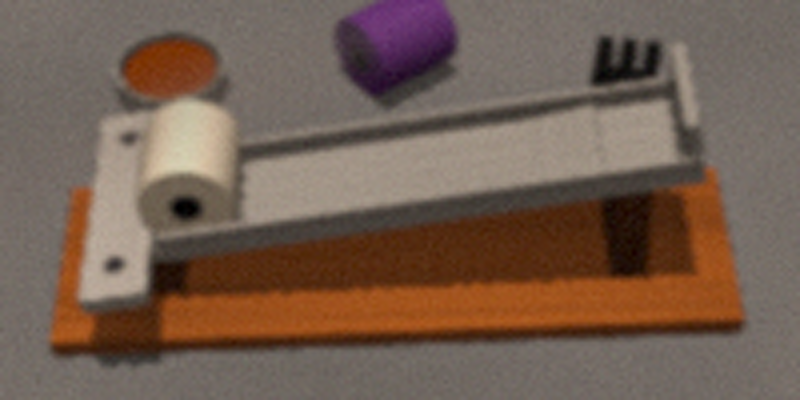

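```bash
cat > h.py <<'E'
import numpy as np
from scipy.spatial.transform import Rotation as R
CAM={"top":(394.5737,282.116,205.377,[0.42122174,-0.06551313,0.77851379],[-2.30446396,1.8914777,-0.20175449]),
"scene":(501.9666,275.0326,200.4318,[1.2447428,-0.23005522,0.73741515],[-1.87125164,-1.50693901,0.65888391])}
def proj(n,P):
    f,cx,cy,e,a=CAM[n]; p=R.from_rotvec(a).inv().apply(np.atleast_2d(P)-np.array(e)); return np.c_[cx+f*p[:,0]/p[:,2],cy+f*p[:,1]/p[:,2]]
def ray(n,uv,z):
    f,cx,cy,e,a=CAM[n]; d=R.from_rotvec(a).apply([(uv[0]-cx)/f,(uv[1]-cy)/f,1]); e=np.array(e); return e+d*(z-e[2])/d[2]
def g2w(q,P):
    P=np.atleast_2d(P); c,s=np.cos(q[2]),np.sin(q[2]); return np.c_[q[0]+c*P[:,0]-s*P[:,1],q[1]+s*P[:,0]+c*P[:,1],P[:,2]]
E
python3 - <<'E'
from h import *
from scipy.optimize import least_squares
def T(u,v): return (215+(u+.5)/3.8-.5,170+(v+.5)/3.8-.5)
def S(u,v): return (150+(u+.5)/4-.5,165+(v+.5)/4-.5)
bar=[[-.118,.065,.055],[-.118,-.065,.055],[-.1496,.065,.050],[-.1496,-.065,.050]]
base=lambda h:[[.17,.055,h],[.17,-.055,h],[-.17,.055,h],[-.17,-.055,h]]
tb=[T(592,455),T(670,203),T(655,475),T(730,225)]; tB=[T(50,235),T(128,44),T(665,468),T(735,265)]
sb=[S(150,112),S(150,296),S(100,117),S(82,298)]; sB=[S(715,172),S(742,325),S(72,190),S(55,347)]
def res(q,sep=False):
    h=q[3]
    r=[proj("top",g2w(q,bar))-tb,proj("top",g2w(q,base(h)))-tB,proj("scene",g2w(q,bar))-sb,proj("scene",g2w(q,base(h)))-sB]
    return np.vstack(r)
for y0 in (1.3,1.6,-1.5):
  o=least_squares(lambda q:res(q).ravel(),[.45,-.07,y0,.015],loss="soft_l1"); print(o.x.round(4),o.cost)
  if y0==1.3: q=o.x
print(res(q).round(1))
np.save("q.npy",q)
rc=g2w(q,[-.0993,0,.0701]); print("roller",rc,proj("top",rc),proj("scene",rc))
for n in("seat",[.1112,0,.1039]),("stoptop",[.1363,0,.118]): w=g2w(q,n[1]);print(n,w,proj("top",w),proj("scene",w))
E
```

```text
[ 0.5322 -0.1192  1.4086  0.0092] 12.442050241971376
[ 0.5322 -0.1192  1.4086  0.0092] 12.442050241972215
[ 0.5322 -0.1192  1.4086  0.0092] 12.442050241971327
[[-0.9 -0.1]
 [ 0.1 -0.7]
 [-1.4  0.9]
 [-0.3 -0.2]
 [-1.5  0.2]
 [-1.4 -0.2]
 [ 2.1  1.1]
 [ 0.3  0.6]
 [ 3.1 -0. ]
 [-1.6 -0.2]
 [ 0.5  1. ]
 [-1.3  1.7]
 [-0.3  0.1]
 [ 0.5 -0.2]
 [-0.4  0.8]
 [-1.9  0.6]]
roller [[ 0.51617178 -0.21717773  0.0701    ]] [[372.67345801 250.86564855]] [[196.84546296 208.43897929]]
('seat', [0.1112, 0, 0.1039]) [[ 0.5501644  -0.00944051  0.1039    ]] [[262.32506912 206.68852197]] [[305.46017103 192.06995075]]
('stoptop', [0.1363, 0, 0.118]) [[0.55421767 0.01533005 0.118     ]] [[248.30266271 200.00130065]] [[318.95663389 186.09135802]]
```

```bash
python3 - <<'E'
from h import *; from plant import bot
import numpy as np
for n in("top","scene"):
    bot.camera(n)
    for t in("roller","rosin_tin","mute","lens"):
        for d in bot.silhouettes(t,n):
            v,u=np.nonzero(d["pixels"]); print(n,t,d["confidence"],u.mean().round(1),v.mean().round(1),d["extent"], ray(n,(u.mean(),v.mean()),.07 if t=="roller" else .01).round(3))
E
```

```text
top roller 0.88 373.5 250.9 [356.1, 235.6, 393.3, 268.2] [ 0.516 -0.219  0.07 ]
top roller 0.87 441.7 289.5 [423.3, 280.3, 458.9, 301.9] [ 0.473 -0.347  0.07 ]
top roller 0.7 450.9 228.9 [432.7, 214.0, 470.7, 242.7] [ 0.583 -0.351  0.07 ]
top roller 0.68 289.5 312.4 [274.2, 297.0, 307.3, 327.6] [ 0.382 -0.091  0.07 ]
top rosin_tin 0.62 354.8 331.9 [337.0, 315.2, 372.0, 351.7] [ 0.368 -0.22   0.01 ]
top mute 0.82 227.8 283.0 [217.0, 268.4, 241.1, 294.9] [0.41  0.033 0.01 ]
top lens 0.72 343.3 165.2 [310.6, 144.4, 398.6, 188.8] [ 0.685 -0.146  0.01 ]
scene roller 0.86 249.0 174.6 [233.9, 162.6, 264.1, 191.2] [ 0.435 -0.099  0.07 ]
scene roller 0.76 123.2 265.4 [105.5, 252.1, 140.5, 280.5] [ 0.634 -0.357  0.07 ]
scene roller 0.59 125.3 221.3 [107.1, 208.0, 143.5, 236.6] [ 0.524 -0.353  0.07 ]
scene roller 0.58 197.1 206.5 [184.2, 191.2, 211.4, 223.3] [ 0.511 -0.216  0.07 ]
scene rosin_tin 0.89 192.3 182.6 [175.2, 173.0, 205.4, 192.3] [ 0.363 -0.217  0.01 ]
scene rosin_tin 0.18 255.2 222.9 [164.9, 177.1, 335.4, 257.5] [ 0.519 -0.103  0.01 ]
scene mute 0.62 306.5 180.1 [298.4, 174.8, 315.1, 187.1] [0.408 0.036 0.01 ]
scene lens 0.7 249.7 290.9 [188.7, 276.6, 288.1, 304.7] [ 0.688 -0.146  0.01 ]
```

```bash
python3 -m pendant '{"fingers":[0,0,0,0,0,0,0,0,0,0],"xyz":[[2.4,-4.2,0],[2.4,-4.2,0],[2.4,-4.2,0],[2.4,-4.2,0],[2.4,-4.2,0],[2.4,-4.2,0],[2.4,-4.2,0],[2.4,-4.2,0],[2.4,-4.2,0],[0,-4.2,0]],"twist":[-0.13,-0.13,-0.13,-0.13,-0.13,-0.13,-0.13,-0.13,-0.13,-0.12]}' 20; python3 - <<'E'
from plant import bot
s=bot.state();print(s["joint_positions"],s["orientation"])
E
```

```text
t: 2.1
ee_pos: [0.5058, 0.1887, 0.4045]
orientation: [-2.029, 2.398, -0.001]
ft_force: [-0.2, 0.3, 0.1]
width: 0.0137
[ 7.20610155e-01  1.36486148e-01 -2.86950623e-01  6.72317077e-04
 -1.14722472e+00 -8.87081906e-01] [-2.02929725e+00  2.39804881e+00 -9.58658452e-04]
```

```bash
python3 -m pendant '{"fingers":[0,0,0,0,0,0,0,0,0,0],"xyz":[[0,-4.6,-0.8],[0,-4.6,-0.8],[0,-4.6,-0.8],[0,-4.6,-0.8],[0,-4.6,-0.8],[0,-4.6,-0.8],[0,-4.6,-0.8],[0,-4.6,-0.8],[0.1,-4.6,-1],[0.1,-4.3,-1]],"twist":[0,0,0,0,0,0,0,0,0,0]}'; python3 - <<'E'
from plant import bot; from h import *; import cv2
s=bot.state();q=np.load("q.npy");p=np.array(s["ee_pos"])-[q[0],q[1],0]
c,t=np.cos(q[2]),np.sin(q[2]); print("gutter frame",c*p[0]+t*p[1],-t*p[0]+c*p[1],p[2]-.178, s["width"])
for n in("scene","wrist"):
  c=bot.camera(n); cv2.imwrite(f"pics/{n}1.png",c["image"][:,:,::-1])
E
```

```text
t: 3.1
ee_pos: [0.5058, -0.2686, 0.3206]
orientation: [-2.036, 2.392, -0.001]
ft_force: [1.6, 0.7, 0.8]
width: 0.0005
gutter frame -0.15175982759449924 0.0019629380558971246 0.1426328374869011 0.0005161059850019168
```

View pics/scene1.png

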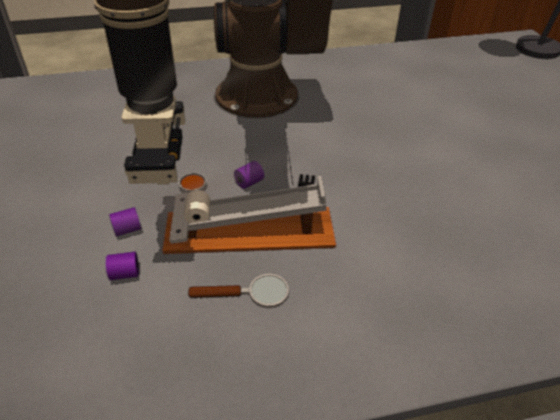

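View pics/wrist1.png

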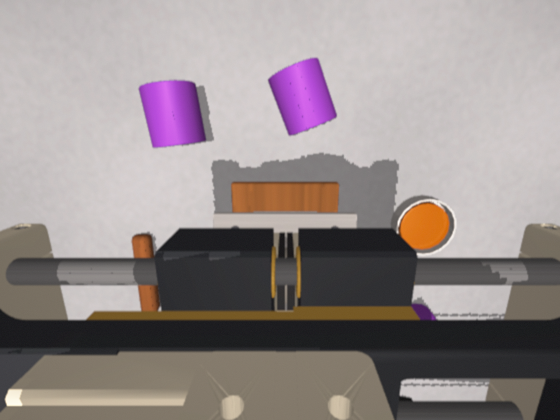

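```bash
python3 - <<'E'
from h import *
print(proj("scene",[[.5058,-.2686,.3206],[.5058,-.2686,.1426]]))
import cv2
a=cv2.imread("pics/scene1.png")[60:270,90:350]; cv2.imwrite("pics/s1z.png",cv2.resize(a,None,fx=2.85,fy=2.85,interpolation=cv2.INTER_CUBIC))
E
```

```text
[[149.33009393  94.72715009]
 [164.60681621 179.90292359]]
```

View pics/s1z.png

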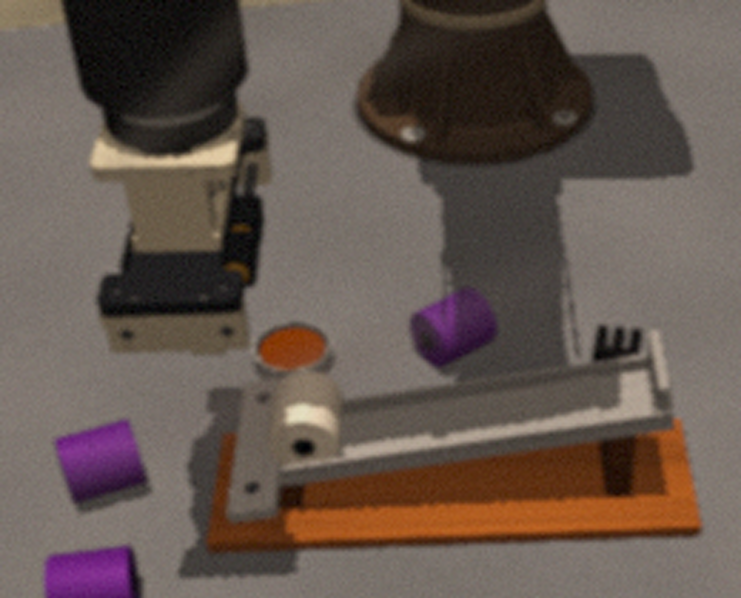

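```bash
python3 -m pendant '{"fingers":[0,0,0,0,0,0,0],"xyz":[[0.2,0,-2],[0,0,-2],[0,0,-1.5],[0,0,-1.2],[0,0,-0.8],[0,0,-0.5],[0,0,0]],"twist":[0,0,0,0,0,0,0]}'; cat > st.py <<'E'
from plant import bot; from h import *
s=bot.state();q=np.load("q.npy");p=np.array(s["ee_pos"])-[q[0],q[1],0]
c,t=np.cos(q[2]),np.sin(q[2]); print("gutter frame",np.round([c*p[0]+t*p[1],-t*p[0]+c*p[1],p[2]-.178],4),"F",np.round(s["ft_force"],1),s["t"])
E
cat > pic.py <<'E'
import sys,cv2; from plant import bot; from h import *
tag=sys.argv[1]
for n,(x0,y0,x1,y1) in {"scene":(150,120,350,270),"top":(215,160,425,310)}.items():
  im=bot.camera(n)["image"][:,:,::-1]
  a=im[y0:y1,x0:x1]; cv2.imwrite(f"pics/{n}_{tag}.png",cv2.resize(a,None,fx=3,fy=3,interpolation=cv2.INTER_CUBIC))
E
python3 st.py; python3 pic.py a
```

```text
t: 3.9
ee_pos: [0.508, -0.2664, 0.2403]
orientation: [2.037, -2.391, -0.001]
ft_force: [-0.3, 0.3, 0.9]
width: 0.0004
gutter frame [-1.492e-01  1.000e-04  6.230e-02] F [-0.3  0.3  0.9] 3.9
```

View pics/scene_a.png

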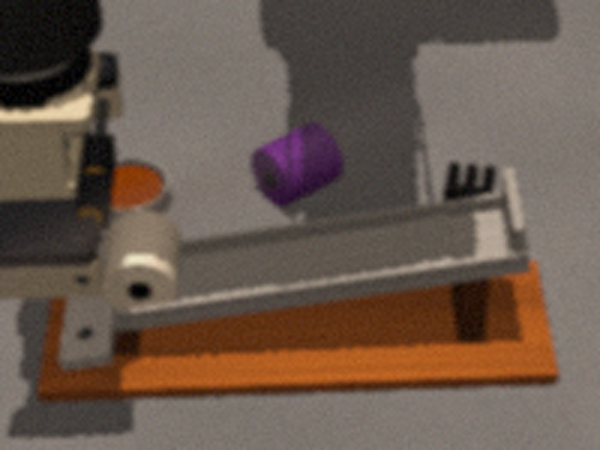

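View pics/top_a.png

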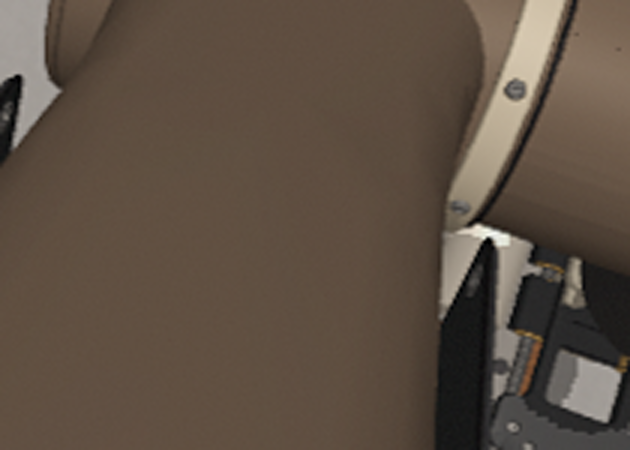

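```bash
python3 -m pendant '{"fingers":[0,0,0,0,0,0,0,0,0,0],"xyz":[[0.05,0.3,0.05],[0.05,0.3,0.05],[0.05,0.3,0.05],[0.05,0.2,0.05],[0.03,0.2,0.03],[0.03,0.2,0.03],[0.03,0.2,0.03],[0.05,0.3,0.05],[0.05,0.3,0.05],[0.05,0.3,0.05]],"twist":[0,0,0,0,0,0,0,0,0,0]}'; python3 st.py; python3 pic.py b
```

```text
t: 5.0
ee_pos: [0.5124, -0.2403, 0.2451]
orientation: [2.037, -2.392, -0.0]
ft_force: [-0.3, -0.6, -0.1]
width: 0.0004
gutter frame [-1.227e-01 -1.000e-04  6.710e-02] F [-0.3 -0.6 -0.1] 5.0
```

View pics/scene_b.png

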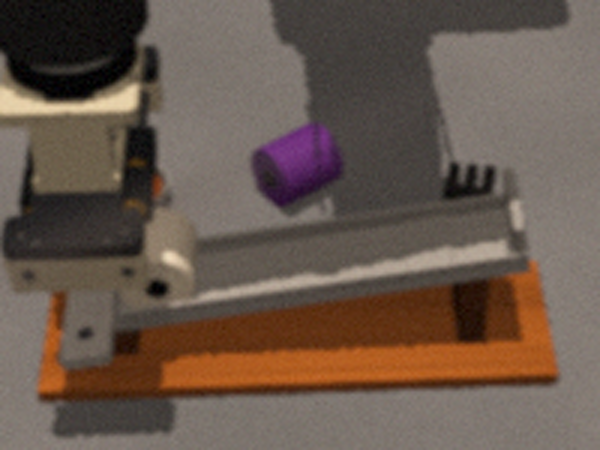

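```bash
python3 -m pendant '{"fingers":[0,0,0,0,0,0,0,0,0,0],"xyz":[[0.06,0.39,0.06],[0.07,0.4,0.06],[0.06,0.39,0.06],[0.07,0.4,0.06],[0.06,0.39,0.06],[0.07,0.4,0.06],[0.06,0.39,0.06],[0.07,0.4,0.07],[0.06,0.39,0.06],[0.07,0.4,0.07]],"twist":[0,0,0,0,0,0,0,0,0,0]}'; python3 -m pendant '{"fingers":[0,0,0,0,0,0,0,0,0,0],"xyz":[[0.06,0.39,0.06],[0.07,0.4,0.06],[0.06,0.39,0.06],[0.07,0.4,0.06],[0.06,0.39,0.06],[0.07,0.4,0.06],[0.06,0.39,0.06],[0.07,0.4,0.07],[0.06,0.39,0.06],[0.07,0.4,0.07]],"twist":[0,0,0,0,0,0,0,0,0,0]}';python3 st.py; python3 pic.py c
```

```text
t: 6.1
ee_pos: [0.5189, -0.2007, 0.2513]
orientation: [2.037, -2.392, -0.0]
ft_force: [-0.5, 0.0, 1.3]
width: 0.0004
t: 7.1
ee_pos: [0.5254, -0.1612, 0.2575]
orientation: [2.037, -2.392, -0.0]
ft_force: [0.3, -0.0, 0.1]
width: 0.0002
gutter frame [-0.0426 -0.0001  0.0795] F [ 0.3 -0.   0.1] 7.1
```

View pics/scene_c.png

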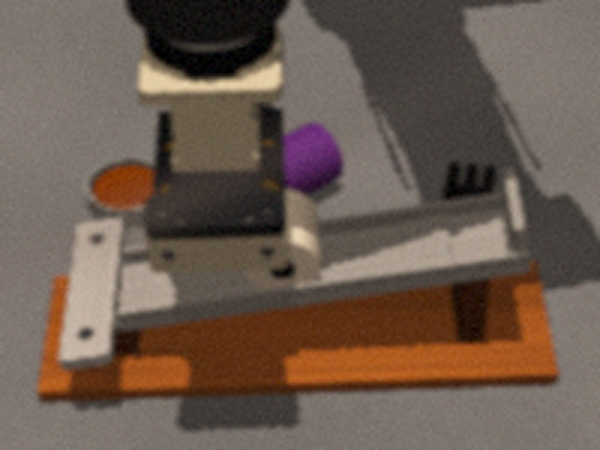

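```bash
python3 -m pendant '{"fingers":[0,0,0,0,0,0,0,0,0,0],"xyz":[[0.06,0.39,0.06],[0.07,0.4,0.06],[0.06,0.39,0.06],[0.07,0.4,0.06],[0.06,0.39,0.06],[0.07,0.4,0.06],[0.06,0.39,0.06],[0.07,0.4,0.07],[0.06,0.39,0.06],[0.07,0.4,0.07]],"twist":[0,0,0,0,0,0,0,0,0,0]}'; python3 -m pendant '{"fingers":[0,0,0,0,0,0,0,0,0,0],"xyz":[[0.06,0.39,0.06],[0.07,0.4,0.06],[0.06,0.39,0.06],[0.07,0.4,0.06],[0.06,0.39,0.06],[0.07,0.4,0.06],[0.06,0.39,0.06],[0.05,0.3,0.07],[0.05,0.3,0.06],[0.05,0.3,0.07]],"twist":[0,0,0,0,0,0,0,0,0,0]}';python3 st.py; python3 pic.py d
```

```text
t: 8.2
ee_pos: [0.532, -0.1217, 0.2637]
orientation: [2.037, -2.392, -0.0]
ft_force: [0.7, -1.0, 1.1]
width: 0.0002
t: 9.2
ee_pos: [0.5379, -0.0853, 0.2699]
orientation: [2.037, -2.392, 0.0]
ft_force: [-0.2, -0.7, 0.7]
width: 0.0007
gutter frame [ 0.0344 -0.0002  0.0919] F [-0.2 -0.7  0.7] 9.2
```

View pics/scene_d.png

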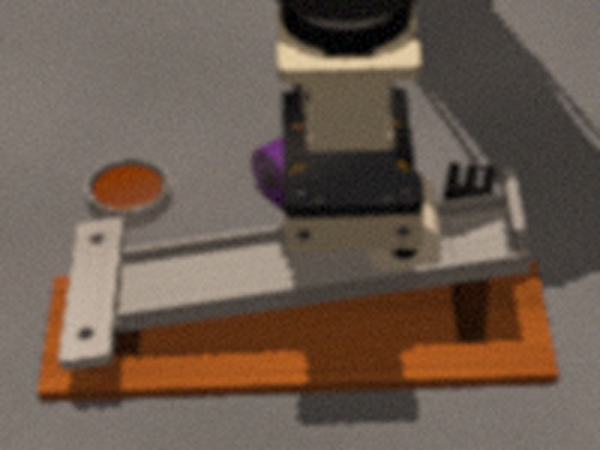

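View pics/top_d.png

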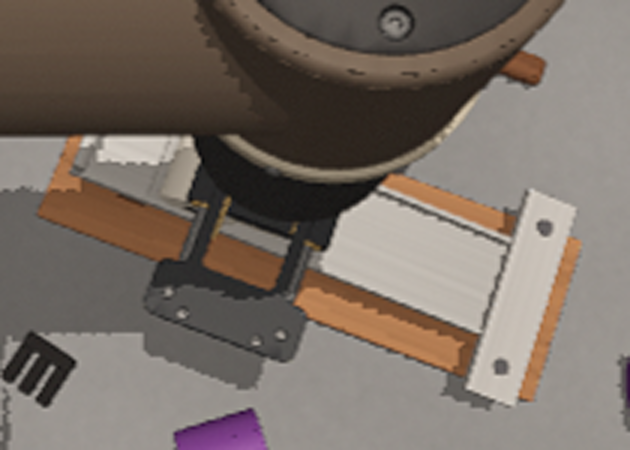

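```bash
python3 -m pendant '{"fingers":[0,0,0,0,0,0,0,0,0,0],"xyz":[[0.04,0.25,0.06],[0.04,0.25,0.06],[0.04,0.25,0.06],[0.04,0.25,0.06],[0.04,0.25,0.06],[0.04,0.25,0.06],[0.04,0.25,0.06],[0.04,0.25,0.06],[0.04,0.25,0.06],[0.04,0.25,0.06]],"twist":[0,0,0,0,0,0,0,0,0,0]}'; python3 st.py; python3 pic.py e
```

```text
t: 10.3
ee_pos: [0.542, -0.0602, 0.2759]
orientation: [-2.037, 2.392, -0.0]
ft_force: [-0.3, -0.7, 1.6]
width: 0.0008
gutter frame [ 0.0598 -0.0001  0.0979] F [-0.3 -0.7  1.6] 10.3
```

View pics/scene_e.png

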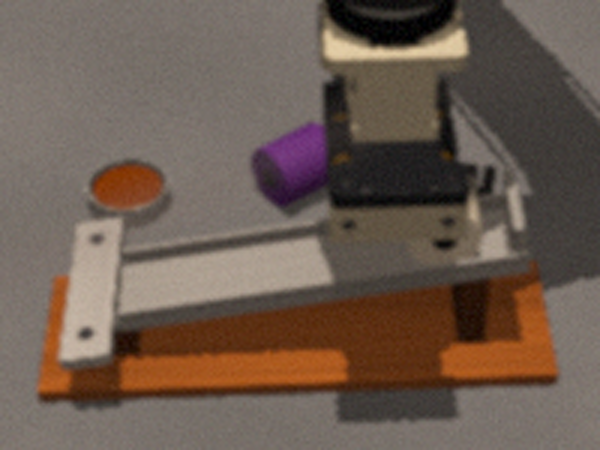

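View pics/top_e.png

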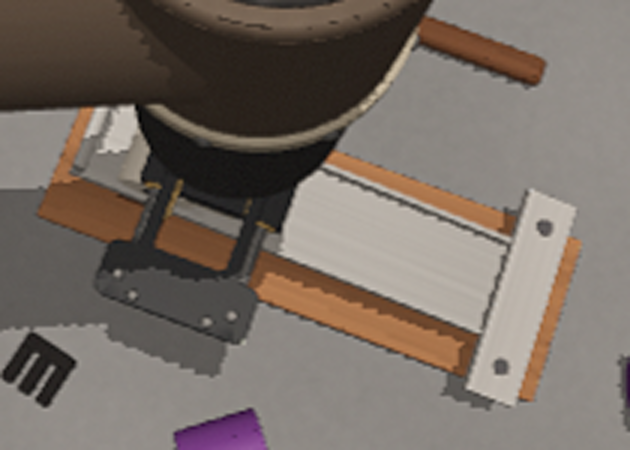

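```bash
python3 -m pendant '{"fingers":[0,0,0,0,0,0,0,0,0,0],"xyz":[[0.03,0.2,0.04],[0.03,0.2,0.04],[0.03,0.2,0.02],[0.02,0.15,0],[0.02,0.15,0],[0.02,0.15,0],[0.02,0.15,0],[0.02,0.15,0],[0.02,0.15,0],[0,0,0]],"twist":[0,0,0,0,0,0,0,0,0,0]}'; python3 st.py; python3 pic.py f
```

```text
t: 11.4
ee_pos: [0.544, -0.0453, 0.2769]
orientation: [-2.037, 2.392, -0.0]
ft_force: [-1.2, 0.4, 1.0]
width: 0.0004
gutter frame [0.0749 0.0003 0.0989] F [-1.2  0.4  1. ] 11.4
```

View pics/scene_f.png

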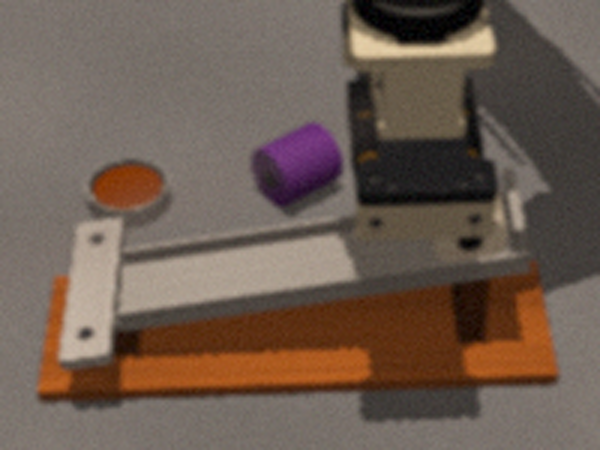

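View pics/top_f.png

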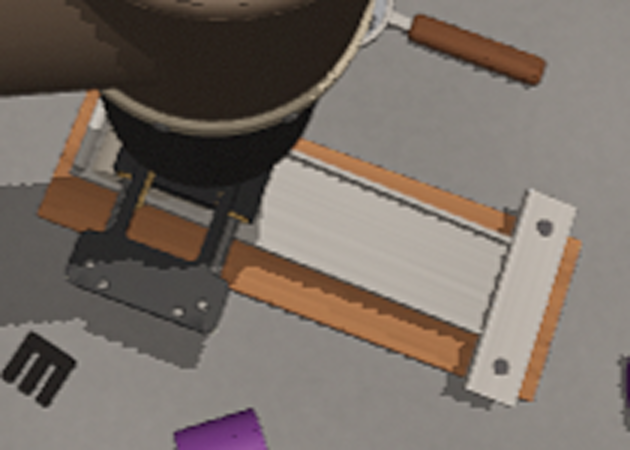

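```bash
python3 - <<'E'
from h import *
q=np.load("q.npy")
for x,z in((-.0993,.0701),(.097,.1058),(.1012,.1062),(.105,.1055),(.1112,.1039),(.1142,.1044)): print(x,(proj("scene",g2w(q,[x,-.026,z]))-[150,120])*3)
E
```

```text
-0.0993 [[138.14202616 293.19884465]]
0.097 [[448.17420585 241.91546472]]
0.1012 [[454.88507473 241.23258527]]
0.105 [[460.8767819  241.87337064]]
0.1112 [[470.59697491 243.45817815]]
0.1142 [[475.39997613 242.71818243]]
```

The bore is at (470,242) in the zoomed picture, which matches the seat prediction of (470.6,243.5). I'll back off a little and check that the roller doesn't follow.

```bash
python3 -m pendant '{"fingers":[0,0,0,0,0,0],"xyz":[[-0.02,-0.1,0],[-0.03,-0.2,0],[-0.03,-0.2,0],[-0.03,-0.2,0],[0,0,0],[0,0,0]],"twist":[0,0,0,0,0,0]}'; python3 st.py; python3 pic.py g
```

```text
t: 12.1
ee_pos: [0.5429, -0.0526, 0.2769]
orientation: [2.037, -2.392, 0.0]
ft_force: [-0.1, 0.1, 0.5]
width: 0.0007
gutter frame [0.0675 0.0002 0.0989] F [-0.1  0.1  0.5] 12.1
```

View pics/scene_g.png

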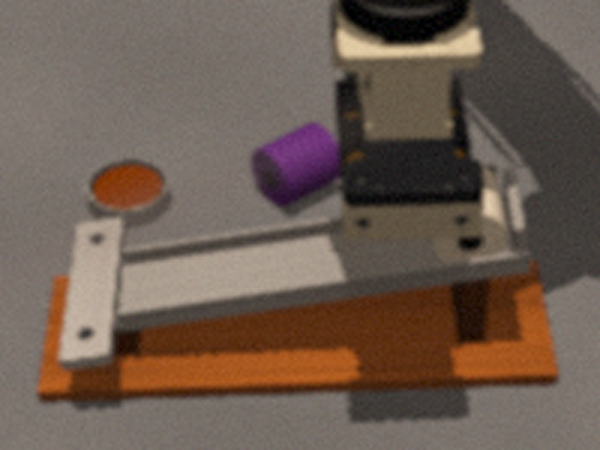

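The bore stayed at (470,242) while the gripper moved back, so the roller is seated. Next I'll back off further, lift clear and check the whole scene.

```bash
python3 -m pendant '{"fingers":[0,0,0,0,0,0,0,0,0,0],"xyz":[[-0.1,-0.8,0.1],[-0.2,-1.5,0.2],[-0.2,-1.5,1],[0,-1,2],[0,0,3],[0,0,4],[0,0,4],[0,-1,3],[0,-4,0],[0,-4.5,0]],"twist":[0,0,0,0,0,0,0,0,0,0]}'; python3 -m pendant '{"fingers":[0,0,0,0,0,0,0,0],"xyz":[[0,-4.8,0],[0,-4.8,0],[0,-4.8,0],[0,-4.8,0],[0,-4.8,0],[0,-4.8,0],[0,-2,0],[0,0,0]],"twist":[0,0,0,0,0,0,0,0]}'; python3 st.py; python3 pic.py h
python3 - <<'E'
from h import *; from plant import bot
for n in("top","scene"):
    bot.camera(n)
    for t in("roller","rosin_tin","mute","lens"):
        for d in bot.silhouettes(t,n):
            v,u=np.nonzero(d["pixels"]); print(n,t,d["confidence"],u.mean().round(1),v.mean().round(1),ray(n,(u.mean(),v.mean()),.104 if t=="roller" else .01).round(3))
E
```

```text
t: 13.2
ee_pos: [0.5373, -0.1969, 0.4526]
orientation: [-2.037, 2.388, -0.004]
ft_force: [1.7, -0.6, -1.0]
width: 0.0006
t: 14.0
ee_pos: [0.5357, -0.5077, 0.449]
orientation: [2.031, -2.396, -0.002]
ft_force: [-0.3, 0.2, 0.4]
width: 0.0008
gutter frame [-0.3828 -0.0662  0.271 ] F [-0.3  0.2  0.4] 14.0
top roller 0.96 289.6 312.1 [ 0.385 -0.09   0.104]
top roller 0.92 263.7 207.1 [ 0.55  -0.012  0.104]
top roller 0.86 441.9 289.5 [ 0.47  -0.334  0.104]
top roller 0.66 451.0 229.1 [ 0.575 -0.337  0.104]
top rosin_tin 0.97 354.5 332.0 [ 0.368 -0.219  0.01 ]
top mute 0.87 227.9 282.5 [0.411 0.033 0.01 ]
top lens 0.73 343.2 165.2 [ 0.684 -0.145  0.01 ]
scene roller 0.93 249.0 174.4 [ 0.475 -0.106  0.104]
scene roller 0.87 125.0 221.7 [ 0.561 -0.347  0.104]
scene roller 0.64 305.3 190.3 [ 0.545 -0.008  0.104]
scene roller 0.56 123.0 265.5 [ 0.665 -0.35   0.104]
scene rosin_tin 0.58 192.8 183.4 [ 0.367 -0.216  0.01 ]
scene lens 0.56 249.9 291.1 [ 0.688 -0.145  0.01 ]
```

View pics/scene_h.png

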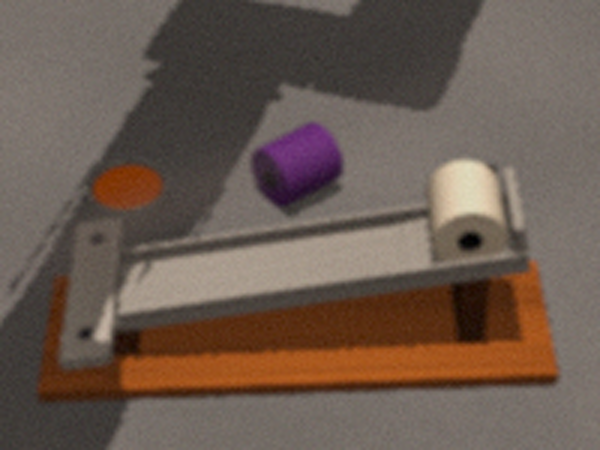

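View pics/top_h.png

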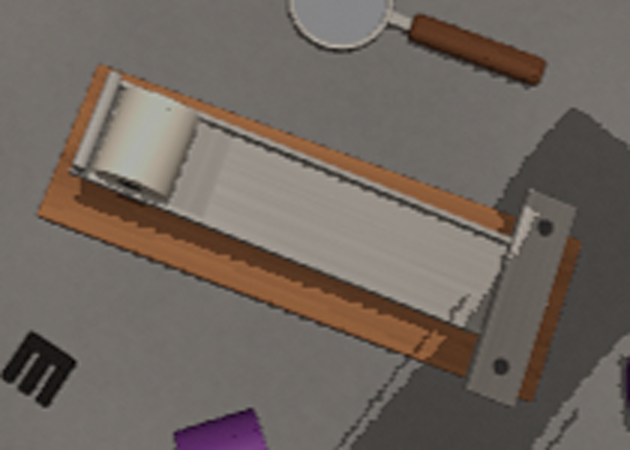

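The roller is at rest in the seat against the stop: its bore is at (470,240) in the zoomed scene picture, and the detector puts its centre at (0.55,-0.01), where the seat is. The tin, mute and lens haven't moved.

```bash
python3 -c "
from plant import bot
print(bot.hand_in())"
```

```text
the job is handed in; nothing more can be done
None
```

I rolled the white roller slowly up the gutter with the closed fingertips, at about 15–40 mm/s. It went over the ridge and into the seat, and I then backed the finger off, lifted clear and handed the job in at about 14 s.

- **Roller:** It stayed in the seat after the finger was gone. The last pictures put its centre at about (0.55, -0.01) m, within about 3 mm of the computed seat (0.550, -0.009).
- **Bystanders:** The tin and lens showed no movement in either camera, to within about 4 mm. The mute showed none in the top view; the detector did not report it in the last scene picture.
- **Force:** The wrist force stayed below about 2 N in every reading I took between moves.

No check failed.

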